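Find and press the flush catch that opens the humidifier's fill hatch

TASK

Open the fill hatch of the grow room's humidifier: with your fingertips feel along the plain strip in the top cover, in front of the hatch, for the flush release plate, press it right in so that the hatch springs up by itself, then take your hand away and leave the hatch standing open. Touch and press only: pick nothing up, and leave the hygrometer, the jar and the spray bottle where they are.

Things in the scene. Friction and masses are not known exactly. Their poses are not given: they have to be found in the camera images.
- humidifier: White plastic humidifier fixed on the bench: 300 deep (x), 420 wide (y), flat top cover 160 above the bench. Origin: centre of its underside; z up; its front (-x) faces the robot within 0.35 rad. On the cover, in its frame: strip at x -130 to -80, hatch at x -63 to +85, y -100 to +100; two outlet collars 68 wide, 50 high at x 115, y -140 and +140. The cover and the strip are rigid.
- strip_mid (a point): Middle of the release strip, a plain white band 50 (x) by 180 (y) inlaid flush in the cover in front of the hatch; axes as the humidifier's. The release plate, same white plastic, is in the strip: its centre is on the strip's long middle line, anywhere within 55 mm either way along y, different each time; find it by touch or by the thin seam around it.
- hatch_edge (a point): Middle of the hatch's front edge, moving with it. The hatch, 148 deep, 200 wide, 5 thick, is flush with the cover while shut, its front edge 42 behind the strip's middle line; it is hinged along its far edge. When released the front edge swings up and away from the robot, to about 140 above the cover.
- catch (a joint): How far the release plate is pressed in, m: 0 at rest (plate 2 mm below the cover), 0.006 fully in (8 mm below). The plate is 42 (x) by 50 (y) in an opening of 44 by 52 mm, which takes a closed pair of fingertips. It goes straight down against a spring, about 2 N to start and 4.5 N fully in, and comes back out when let go. The hatch is released from about 0.004 on.
- hatch (a joint): Opening angle of the hatch, rad: 0 shut and latched, 1.25 fully open. Once released its spring swings it fully open within about 1.5 s, and it stays there. While latched it cannot be opened.
- hygrometer: Loose white thermo-hygrometer, 74 wide (y), 34 deep, 65 high, standing on the humidifier's cover to the left (+y) of the hatch. Origin: centre of its underside. To be left alone.
- jar: Loose jar of grain spawn with a metal cap, 76 across, 120 high, standing on the bench to the left (+y) of the humidifier. Origin: centre of its underside. To be left alone.
- mister: Loose white spray bottle with a black trigger head, 72 across, 210 high, standing on the bench to the right (-y) of the humidifier. Origin: centre of its underside. To be left alone.

How it is judged (in metres and radians):
On the way:
1. the release plate is pressed right in with the fingers (value of joint catch above 0.0045 m and contact force between the fingers and anything else above 0.5 N), for 0.02 s.
At the end, for the whole second after the job is handed in: The hatch stands open at more than 1.1 rad, the release plate has come back out (within 1.5 mm of its rest), and the hygrometer, jar and spray bottle are within 25 mm of where they stood (value of joint hatch above 1.1 rad and value of joint catch below 0.0015 m and distance of each of hygrometer, jar, mister from where it was at the start of the episode below 0.025 m); the robot touches nothing.
It fails at once if the hygrometer is lifted, carried or knocked away (moved more than 25 mm) (distance of hygrometer from where it was at the start of the episode above 0.025 m).
It fails at once if the jar is lifted, carried or knocked away (moved more than 25 mm) (distance of jar from where it was at the start of the episode above 0.025 m).
It fails at once if the spray bottle is lifted, carried or knocked away (moved more than 25 mm) (distance of mister from where it was at the start of the episode above 0.025 m).
It also fails if it takes over 48 s, if anything falls off the work surface, if the arm or the gripper's body presses on something with over 40 N, if the wrist force passes 120 N, or if a joint passes its speed limit or range.

ROBOT

A 6-joint arm with a two-finger parallel gripper is mounted at the origin on the work surface. World frame = base frame: x ahead of the robot, y to its left, z up, the work surface at z = 0. Lengths are in mm, angles in rad, forces in N, time in s.
With the tool pointing down it reaches from about 250 to 800 mm from the base axis. Payload 8.5 kg.
Tool frame: the origin (TCP) lies midway between the tips of the shut fingers; the grasp point (between the pads) lies 19 mm behind it (tcp_to_grasp is the distance from the TCP to the grasp point, in mm); z points along the fingers, y is the line along which they close (so a half turn about z gives the same grasp; the last joint's range is limited). The gripper opens to 85 mm and grips with 20 to 120 N. Pads are 22 mm wide; open, the fingers measure 114 mm over their backs; the gripper's body (76 mm by 85 mm) begins 54 mm behind the grasp point. The pads swing forward as they close: fully open they stand 13 mm farther back than shut.
Start: joints at [1.236, 0.238, -0.013, 1.319, 0, 1.571], TCP at [172.488, 495.809, 231.276] pointing down, gripper open.
Joint ranges: [-2.66, 2.66], [-1.03, 1.9], [-1.14, 1.46], [-1.82, 2.27], [-1.45, 1.34], [-3.14, 3.14]. Speed limits (rad/s): [2.22, 2.22, 2.79, 3.14, 3.14, 3.14].

INTERFACE

Orientations are given as [roll, pitch, yaw] about the fixed x, y, z axes, in that order (R = Rz(yaw) Ry(pitch) Rx(roll)).
In Python, from bench import get_obs, snapshot, camera_params, close_job, tcp_to_grasp gives the robot as it stands. The module is installed in compiled form; this text tells all that it offers.
- The arm moves only by the tool move_arm, never from a script. Its argument "steps" is a list of rows, each a list of 7 numbers: the gripper's target within -1 to 1 (fully open at 1, half-way at 0, shut at -1), then the shift along the tool's x, y, z scaled (see below), then the turn, a rotation vector about the tool's x, y, z scaled (see below). In form: [[claw, x, y, z, rx, ry, rz], ...]. A call has 1 to 12 rows; each row is the pose to reach, as a shift and turn from the pose commanded when the call began, along the tool's axes at that moment; what a row does not reach only later rows make up. The controller multiplies each number of a shift by 0.4 m and each number of a turn by pi/4 rad. A row lasts 1/12 s, in which the tool goes at most 41.7 mm and 7.16 degrees, less where a joint would pass 70% of its speed; a pose out of reach is approached as far as the arm can. A call with a number of a shift or a turn outside -1 to 1 is refused whole. A call with a gripper value outside its range is refused whole. The fingers move at their own pace and stop on an object; "newtons" is the grip in N (left out, the last holds). Time passes only in rows, so rows that repeat a pose let the fingers close. It gives the time, the measured TCP pose, the force, the opening and the grip force at its end, in the units of the state.
- get_obs(): the state, without advancing time (a new reading comes with each control period).
- snapshot(name): name is "scene" or "top" or "wrist"; returns the picture (400x640x3 uint8, red, green, blue); there is no depth.
- camera_params(name): a dict with "K" (3x3 intrinsics, pixels), "xyz" and "attitude" of the camera in the world. Camera axes: x right, y up, looking along -z (the intrinsics and any distortion apply to the point x, -y, -z); pixel columns grow to the right and rows downward; lengths in mm; the calibration is good to about 2 mm. The wrist camera is an equidistant fisheye: a pixel r from the principal point sees the ray r / f radians off the axis. A picture is of the moment at which its call begins: read the wrist's pose just before it. camera_params takes no time and is no camera call; for the wrist camera it gives the pose at the moment of the call.
- close_job(): hands the job in; it is judged then, once.
The state is a dict: "time_s": time; "qpos": joint angles; "joint_velocities": joint speeds; "joint_torque": joint torques, N m; "tool_pos": TCP position; "ee_rot": TCP orientation; "wrist_force": force on the tool from outside, world axes, zero at the start; "torque": the same for the moment, N m; "width": finger opening in mm; "finger_force": force on a finger pad.
Only numpy, scipy, OpenCV 4.12 (cv2) and the standard library are available. Lean on these libraries where they do the work, as an engineer would, in place of code of your own. Each camera call takes 0.05 s, during which the arm holds its last target. There are 200 camera calls.

## Working session

There is one attempt and no reset: what is moved stays moved. The work goes in short steps, Python scripts to look and compute and a tool call to move; the robot and the scene stay as the last step left them, time stands still between calls to the robot, and variables do not carry over. Pictures are saved under pics/ and viewed, at most 10 in all, crops included, and the job is handed in when it is done.

Besides the shell and the picture viewer there is one more tool, called after "Request:" in YAML: its name, and indented under it one key for each argument. move_arm: Moves the arm, as the interface text tells. Shifts and turns lie within -1 to 1; 1 stands for 0.4 m of shift or pi/4 rad of turn. Its arguments: {"type":"object","properties":{"steps":{"type":"array"},"newtons":{"type":"number"}},"required":["steps"]}

```bash
mkdir -p pics; cat > h.py <<'E'
import numpy as np,cv2
from bench import *
from scipy.spatial.transform import Rotation as R
def par(n):
    p=camera_params(n); a=np.array(p["attitude"],float)
    Rm=a if a.shape==(3,3) else (R.from_euler('xyz',a).as_matrix() if a.size==3 else None)
    return np.array(p["K"]),np.array(p["xyz"]),Rm
def ray(n,uv,P=None):
    K,c,Rm=P or par(n); x=(uv[0]-K[0,2])/K[0,0]; y=(uv[1]-K[1,2])/K[1,1]
    if n=="wrist":
        r=np.hypot(x,y); s=np.sin(r)/max(r,1e-9); d=np.array([x*s,-y*s,-np.cos(r)])
    else: d=np.array([x,-y,-1])
    return c,Rm@d
def onz(n,uv,z,P=None):
    c,d=ray(n,uv,P); return c+d*(z-c[2])/d[2]
E
python3 - <<'E'
from h import *
for n in("scene","top","wrist"):
    print(n,camera_params(n))
a=snapshot("top");b=snapshot("scene")
cv2.imwrite("pics/top.png",a[...,::-1]);cv2.imwrite("pics/scene.png",b[...,::-1])
print(get_obs())
E
```

```text
scene {'K': array([[499.9723947 ,   0.        , 316.56839751],
       [  0.        , 499.9723947 , 204.00331137],
       [  0.        ,   0.        ,   1.        ]]), 'xyz': array([ 511.2926023 ,  440.74430772, 1330.30360197]), 'attitude': array([ 0.30578997, -0.00753861, -2.93058872])}
top {'K': array([[466.245378  ,   0.        , 319.53626196],
       [  0.        , 466.245378  , 197.78266669],
       [  0.        ,   0.        ,   1.        ]]), 'xyz': array([ 334.33248983,   32.95940478, 1313.89864654]), 'attitude': array([ 0.19741305,  0.00833636, -1.54497591])}
wrist {'K': array([[309.70691629,   0.        , 319.41673408],
       [  0.        , 309.70691629, 199.63384921],
       [  0.        ,   0.        ,   1.        ]]), 'xyz': array([101.38846676, 520.63026892, 372.90522952]), 'attitude': array([-0.29565011,  0.00393747,  1.23620718])}
{'time_s': 0.1, 'qpos': array([ 1.23598813e+00,  2.38741275e-01, -1.41615571e-02,  1.31918700e+00,
       -3.37709115e-05,  1.57083284e+00]), 'joint_velocities': array([-0.00098135, -0.00183533,  0.00343876, -0.00136719, -0.0017435 ,
        0.0001544 ]), 'joint_torque': array([ 1.15249532e-03, -5.39722037e+01,  3.47000921e+01,  1.34315676e-02,
        1.35863993e-04,  1.43415963e-05]), 'tool_pos': array([172.3991281 , 495.50199911, 230.73442485]), 'ee_rot': array([-3.14029915e+00,  3.38181073e-05,  2.80674799e+00]), 'wrist_force': array([ 0.1015459 ,  0.20334779, -0.10754286]), 'torque': array([-0.03377583,  0.05549077, -0.00660496]), 'finger_force': 0.0, 'width': 85.3698345979043}
```

View pics/top.png

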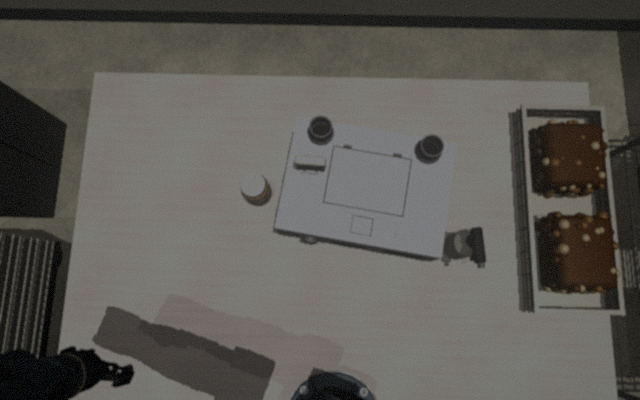

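View pics/scene.png

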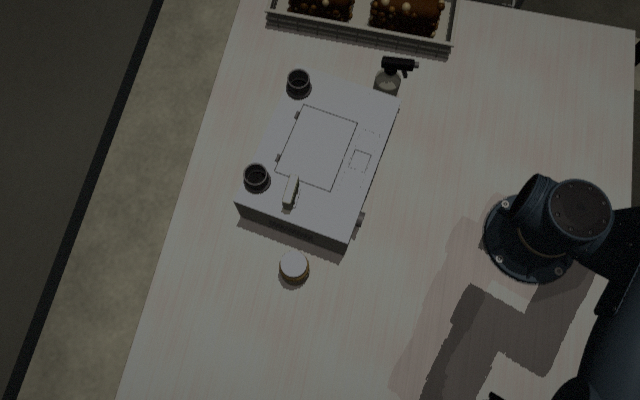

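The top view shows the humidifier with the hatch corners at about (332,147), (411,158), (404,216) and (324,204), and a small seam square at (362,226). In the scene view the square is at (361,160). The jar is at top (255,187), the mister at (465,245) and the hygrometer at (310,163).

```bash
python3 - <<'E'
from h import *
o=lambda n,u,z=160: onz(n,u,z).round(1)
print("plate",o("top",(362,226),158),o("scene",(361,160),158))
c=[o("top",u) for u in((332,147),(411,158),(404,216),(324,204))]; print(*c)
f=(c[0]+c[3])/2-(c[1]+c[2])/2; yaw=np.arctan2(f[1],f[0])-np.pi/2
print("yaw",yaw, "front mid",(c[2]+c[3])/2, "scene hatch",[o("scene",u) for u in((303,105),(357,124),(333,191),(275,170))])
m=(c[2]+c[3])/2; ex=np.array([np.cos(yaw),np.sin(yaw),0]); print("strip mid",m-42*ex, "plate offset",(o("top",(362,226),158)-m+42*ex)@np.array([-ex[1],ex[0],0]))
for n,b in(("top",(335,200,75,50)),("scene",(335,135,55,50))):
    I=cv2.imread(f"pics/{n}.png",0); x,y,w,h=b
    J=cv2.resize(I[y:y+h,x:x+w],None,fx=7,fy=7,interpolation=cv2.INTER_CUBIC); J=cv2.normalize(J,None,0,255,32)
    cv2.imwrite(f"pics/c_{n}.png",J)
a=cv2.imread("pics/c_top.png");b=cv2.imread("pics/c_scene.png");b=cv2.resize(b,(275,250));a=cv2.resize(a,(375,250));cv2.imwrite("pics/c.png",np.hstack([a,b]))
ob=get_obs(); Rt=R.from_euler('xyz',ob['ee_rot']); print(Rt.as_matrix().round(3))
E
```

```text
plate [496.  -59.3 158. ] [494.7 -61.  158. ]
[699.1  19.8 160. ] [ 674.4 -183.2  160. ] [ 523.5 -163.8  160. ] [549.1  36.9 160. ]
yaw -0.1239586410201523 front mid [536.3  -63.45 160.  ] scene hatch [array([ 671.7, -180.6,  160. ]), array([ 523.3, -156.8,  160. ]), array([547.4,  36. , 160. ]), array([700.6,  12.3, 160. ])]
strip mid [494.62226766 -58.25705986 160.        ] plate offset -0.8645928248888287
[[-0.944  0.329 -0.   ]
 [ 0.329  0.944 -0.001]
 [-0.    -0.001 -1.   ]]
```

View pics/c.png

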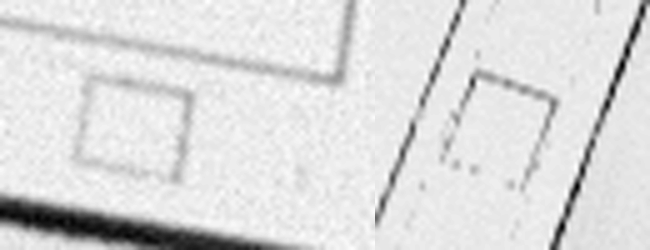

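The crops confirm a single seam square, centred at about (495,-60), with the humidifier yawed about -0.12. I'm moving there with the fingers shut.

Request:
move_arm:
  steps:
    - [-1,-0.61,-0.52,0,0,0,-0.27]
    - [-1,-0.61,-0.52,0,0,0,-0.27]
    - [-1,-0.61,-0.52,0,0,0,-0.27]
    - [-1,-0.61,-0.52,0,0,0,-0.27]
    - [-1,-0.61,-0.52,0,0,0,-0.27]
    - [-1,-0.61,-0.52,0,0,0,-0.27]
    - [-1,-0.61,-0.52,0,0,0,-0.27]
    - [-1,-0.61,-0.52,0,0,0,-0.27]
    - [-1,-0.61,-0.52,0,0,0,-0.27]
    - [-1,-0.61,-0.52,0,0,0,-0.27]

```text
time_s: 0.93
tool_pos: [335.1, 217.9, 231.2]
ee_rot: [-3.142, -0.0, 3.015]
wrist_force: [-0.8, 0.0, -0.2]
width: 0.0
finger_force: 0.0
```

```bash
cat > d.py <<'E'
from h import *
import sys
o=get_obs(); Rt=R.from_euler('xyz',o['ee_rot']).as_matrix()
t=np.array(list(map(float,sys.argv[1:4])))
print(o['time_s'],o['tool_pos'].round(1),o['ee_rot'].round(3),o['wrist_force'].round(2),o['width'])
print("shift units",(Rt.T@(t-o['tool_pos'])/400).round(4)); print("tool y heading",np.arctan2(Rt[1,1],Rt[0,1]))
E
python3 d.py 495.5 -60 200
```

```text
0.9333 [335.1 217.9 231.2] [-3.142 -0.     3.015] [-0.8   0.02 -0.23] 0.02231387042503532
shift units [-0.4855 -0.6384  0.0781]
tool y heading 1.4440485968412111
```

Request:
move_arm:
  steps:
    - [-1,-0.485,-0.638,0.078,0,0,0]
    - [-1,-0.485,-0.638,0.078,0,0,0]
    - [-1,-0.485,-0.638,0.078,0,0,0]
    - [-1,-0.485,-0.638,0.078,0,0,0]
    - [-1,-0.485,-0.638,0.078,0,0,0]
    - [-1,-0.485,-0.638,0.078,0,0,0]
    - [-1,-0.485,-0.638,0.078,0,0,0]
    - [-1,-0.485,-0.638,0.078,0,0,0]
    - [-1,-0.485,-0.638,0.078,0,0,0]
    - [-1,-0.485,-0.638,0.078,0,0,0]
    - [-1,-0.485,-0.638,0.078,0,0,0]

```text
time_s: 1.85
tool_pos: [495.5, -56.6, 199.7]
ee_rot: [3.141, -0.001, 3.02]
wrist_force: [-0.4, -0.1, 0.3]
width: -0.2
finger_force: 0.0
```

```bash
python3 d.py 495.5 -60 160; python3 - <<'E'
from h import *
P=camera_params("wrist");print(P['xyz'],P['attitude'])
a=snapshot("wrist");cv2.imwrite("pics/w1.png",cv2.convertScaleAbs(a[...,::-1],alpha=1.6))
# project seam centre estimate
K,c,Rm=par("wrist")
def pj(p):
    q=Rm.T@(np.array(p)-c); q=np.array([q[0],-q[1],-q[2]]); th=np.arctan2(np.hypot(q[0],q[1]),q[2]); return K[:2,2]+K[0,0]*th*q[:2]/np.hypot(q[0],q[1])
print(pj((495.5,-60,158)))
ex=np.array([.9923,-.1236,0]);ey=np.array([.1236,.9923,0])
for a,b in((22,26),(22,-26),(-22,-26),(-22,26)): print(pj(np.array((495.5,-60,160))+a*ex+b*ey))
E
```

```text
1.85 [495.5 -56.6 199.7] [ 3.141e+00 -1.000e-03  3.020e+00] [-0.39 -0.13  0.32] -0.24094149269689125
shift units [-0.0011 -0.0084  0.0992]
tool y heading 1.4488377052225827
[421.12109754 -47.10088608 342.0344044 ] [-0.29373518  0.00202472  1.4490742 ]
[313.72894147 229.06077963]
[352.87484254 260.64778757]
[274.91660712 260.18512182]
[271.5732931 196.9422731]
[355.78120176 197.2249073 ]
```

View pics/w1.png

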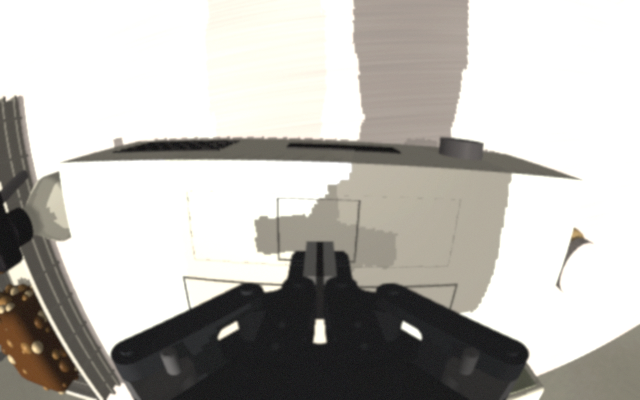

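The wrist view shows the seam square from (278,198) to (358,262), centre about (318,230). That is roughly 2 mm to +y of my estimate. I'll shift by that and go down gently to about the plate surface.

Request:
move_arm:
  steps:
    - [-1,0,0.005,0.04,0,0,0]
    - [-1,0,0.005,0.08,0,0,0]
    - [-1,0,0.005,0.09,0,0,0]
    - [-1,0,0.005,0.095,0,0,0]
    - [-1,0,0.005,0.1,0,0,0]
    - [-1,0,0.005,0.103,0,0,0]
    - [-1,0,0.005,0.103,0,0,0]
    - [-1,0,0.005,0.103,0,0,0]

```text
time_s: 2.57
tool_pos: [496.4, -55.8, 159.4]
ee_rot: [-3.141, 0.001, 3.019]
wrist_force: [0.2, -1.5, 0.9]
width: -0.1
finger_force: 0.0
```

```bash
python3 d.py 495.8 -57.5 151.5
```

```text
2.5667 [496.4 -55.8 159.4] [-3.141e+00  1.000e-03  3.019e+00] [ 0.22 -1.48  0.9 ] -0.11964364163618889
shift units [ 0.001  -0.0043  0.0199]
tool y heading 1.4481349937379495
```

Request:
move_arm:
  steps:
    - [-1,0,0,0.004,0,0,0]
    - [-1,0,0,0.008,0,0,0]
    - [-1,0,0,0.008,0,0,0]
    - [-1,0,0,0.008,0,0,0]

```text
time_s: 2.9
tool_pos: [496.4, -56.0, 155.9]
ee_rot: [-3.142, 0.001, 3.019]
wrist_force: [1.7, 0.4, 1.4]
width: -0.0
finger_force: 0.8
```

The tip has sunk below the cover against only a light force, so it is in the plate opening. Pressing further.

Request:
move_arm:
  steps:
    - [-1,0,0,0.004,0,0,0]
    - [-1,0,0,0.008,0,0,0]
    - [-1,0,0,0.01,0,0,0]
    - [-1,0,0,0.01,0,0,0]
    - [-1,0,0,0.01,0,0,0]

```text
time_s: 3.32
tool_pos: [496.5, -55.9, 152.1]
ee_rot: [-3.141, 0.001, 3.019]
wrist_force: [0.3, -0.6, 6.6]
width: 0.1
finger_force: 3.1
```

Request:
move_arm:
  steps:
    - [-1,0,0,0.005,0,0,0]
    - [-1,0,0,0.005,0,0,0]
    - [-1,0,0,0.005,0,0,0]
    - [-1,0,0,0.005,0,0,0]
    - [-1,0,0,0.005,0,0,0]

```text
time_s: 3.73
tool_pos: [496.7, -56.0, 151.9]
ee_rot: [-3.142, 0.003, 3.019]
wrist_force: [-5.6, 0.4, 24.7]
width: 0.1
finger_force: 12.5
```

```bash
python3 - <<'E'
from h import *
a=snapshot("scene")[40:300,180:460];b=snapshot("wrist")
a=cv2.resize(a,None,fx=400/260,fy=400/260)
b=cv2.resize(b,(360,225));b=cv2.copyMakeBorder(b,0,175,0,0,0)
cv2.imwrite("pics/s2.png",cv2.convertScaleAbs(np.hstack([a,b])[...,::-1],alpha=1.3))
E
```

```text
(no output)
```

View pics/s2.png

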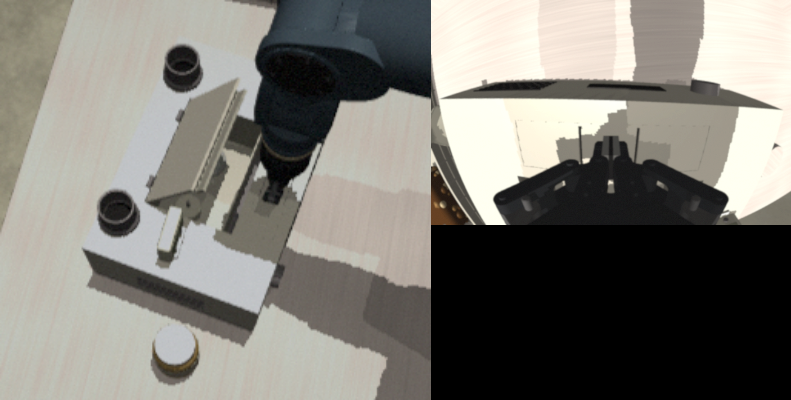

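The hatch is swinging up (crop around (195,140)) and the plate is bottomed out. I'm retreating upward and then back toward the robot.

Request:
move_arm:
  steps:
    - [-1,0,0,-0.03,0,0,0]
    - [-1,0.02,0,-0.1,0,0,0]
    - [-1,0.1,0,-0.2,0,0,0]
    - [-1,0.2,0,-0.25,0,0,0]
    - [-1,0.35,0,-0.25,0,0,0]
    - [-1,0.35,0,-0.25,0,0,0]
    - [-1,0.35,0,-0.25,0,0,0]
    - [-1,0.35,0,-0.25,0,0,0]
    - [-1,0.35,0,-0.25,0,0,0]
    - [-1,0.35,0,-0.25,0,0,0]
    - [-1,0.35,0,-0.25,0,0,0]
    - [-1,0.35,0,-0.25,0,0,0]

```text
time_s: 4.83
tool_pos: [357.7, -38.8, 249.2]
ee_rot: [-3.141, -0.001, 3.019]
wrist_force: [-0.7, -0.1, -0.3]
width: 0.1
finger_force: 0.0
```

Request:
move_arm:
  steps:
    - [-1,0,0,0,0,0,0]
    - [-1,0,0,0,0,0,0]
    - [-1,0,0,0,0,0,0]
    - [-1,0,0,0,0,0,0]
    - [-1,0,0,0,0,0,0]
    - [-1,0,0,0,0,0,0]
    - [-1,0,0,0,0,0,0]
    - [-1,0,0,0,0,0,0]
    - [-1,0,0,0,0,0,0]

```text
time_s: 5.58
tool_pos: [357.2, -38.7, 249.7]
ee_rot: [-3.142, 0.0, 3.019]
wrist_force: [0.5, 0.5, 0.1]
width: 0.5
finger_force: 0.0
```

```bash
python3 - <<'E'
from h import *
a=snapshot("scene")[40:300,180:460];b=snapshot("top")[90:290,220:500]
a=cv2.resize(a,(400,371));b=cv2.resize(b,(400,286));b=cv2.copyMakeBorder(b,0,85,0,0,0)
cv2.imwrite("pics/s3.png",cv2.convertScaleAbs(np.hstack([a,b])[...,::-1],alpha=1.3))
E
```

```text
(no output)
```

View pics/s3.png

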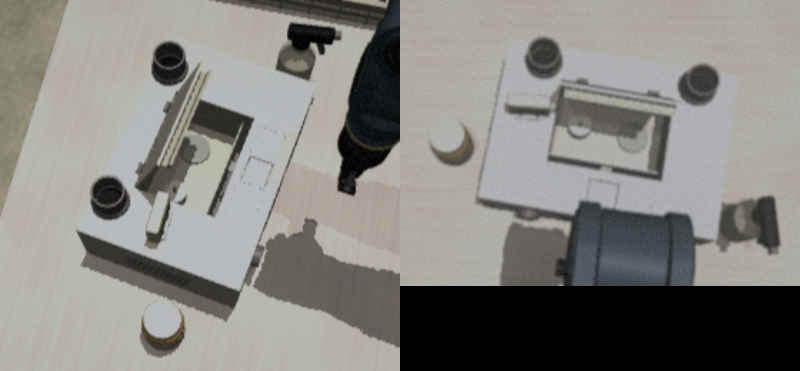

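The hatch stands fully open (scene crop about (180,120)). The hand is clear, the plate is back at its seam (257,172), and the hygrometer, jar and bottle are where they were.

```bash
python3 -c "
from bench import close_job
print(close_job())"
```

```text
the job is handed in; nothing more can be done
None
```

The release plate was pressed right in, the hatch sprang up and stands open, the hand is clear, the hygrometer, jar and spray bottle look undisturbed in the last pictures, and the job is handed in (no verdict was returned).

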